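# Reset the tripped supply switch on the lab bench

## Task

The bench switch box with the orange handle has tripped. Push its handle gently with shut fingers, first fully to off until the flag in its window has gone all the way from red to green, then fully over to on, and let go. Do not force the handle, and leave the black-handled switch and the other things on the bench as they are.

Things in the scene. Friction and masses are not known exactly. Their poses are not given: they have to be found in the camera images.
- trip_box: Grey switch box with the orange handle (the tripped one), fixed to the bench, 130 (x) x 96 (y) x 90 mm high. Origin: centre of its underside. Its x axis points from the off side (white dot on the lid; two round outlets in the face below, nearer the robot) to the on side (green dot); z up. The lever swings in the box's x-z plane at box y = -8 mm.
- trip_handle: Orange-handled lever of the tripped box. Origin: on its pivot axis (along the box's y), inside the box 65 mm above the bench, at box x = 0, y = -8 mm; its z points along the lever to the bar. Until reset a catch stops it at about +0.2 towards on. Towards off it is light (2 N) to between -0.08 and -0.36; there it meets the reset slide, which takes 4 to 11 N at the bar up to the stop.
- trip_lever (a joint): Lean of the orange lever in rad: 0 upright, positive to on (box +x), negative to off (box -x). Tripped it rests within 0.05 of upright. Friction holds it where it is left. The off stop (fully reset) lies anywhere from -0.34 to -0.68, differing from start to start; the force rises steeply there. The on stop is +0.6; beyond +0.5 is fully on.
- trip_flag (a joint): Travel in m of the flag, seen in a 12 x 24 mm window in the lid of the orange-handled box at box x = 0, y = +29 mm: 0 red (tripped), 0.012 green and at its stop (reset); beyond 0.010 counts as fully reset. Driven only by the lever on its last way to off, it stays where it was left.
- spare_box: A second grey switch box of the same shape and size, with a black handle, flag green, already on. Origin: centre of its underside; fixed to the bench. Leave it on.
- spare_lever (a joint): Lean of the black lever in rad, same meaning; it rests at about +0.56 (on) and must stay beyond +0.45.
- dishes: Stack of three red culture dishes, loose, 92 mm across, 42 mm high; origin under its centre. Bystander.
- tube_rack: Aluminium rack with red-capped tubes, loose, 90 x 160 x 75 mm high; origin under its centre. Bystander.
- reagent: Amber bottle with blue cap, loose, 56 mm across, 110 mm high; origin under its centre. Bystander.
- trip_grip (a point): Middle of the orange grip bar, a cylinder 18 mm in diameter, 40 mm long, along the box's y, on a steel shank 8 x 12 mm; 80 mm from the pivot axis (145 mm above the bench when upright). The handle cracks if pushed or pinched with 20 N or more: push it with shut fingers, do not grip it.

How it is judged:
By the outcome, as a careful person would: the job done as asked, in the order asked, and still so for the second after the job is handed in, with the robot touching nothing.
It also fails if it takes over 45 s, if anything falls off the work surface, if the arm or the gripper's body presses on something with over 40 N, if the wrist force passes 120 N, or if a joint passes its speed limit or range.

## Robot

A 6-joint arm with a two-finger parallel gripper is mounted at the origin on the work surface. World frame = base frame: x ahead of the robot, y to its left, z up, the work surface at z = 0. Lengths are in mm, angles in rad, forces in N, time in s.
With the tool pointing down it reaches from about 275 to 750 mm from the base axis. Payload 10.2 kg.
Tool frame: the origin (TCP) lies between the finger pads; the fingertips stand 11 mm ahead of it and the grasp point (between the pads) lies 8 mm behind it; z points along the fingers, y is the line along which they close (so a half turn about z gives the same grasp; the last joint's range is limited). The gripper opens to 85 mm and grips with 20 to 120 N. Pads are 22 mm wide; open, the fingers measure 114 mm over their backs; the gripper's body (76 mm by 85 mm) begins 54 mm behind the grasp point. The pads swing forward as they close: fully open they stand 13 mm farther back than shut.
Start: joints at [1.072, 0.313, 1.498, -0, 1.331, -0.223], TCP at [142.979, 505.162, 242.294] pointing down, gripper open.
Joint ranges: [-2.94, 2.94], [-0.97, 2.17], [0.19, 2.56], [-1.23, 4.37], [0.02, 3.11], [-2.88, 2.88]. Speed limits (rad/s): [2.39, 2.39, 3.01, 3.14, 3.14, 3.14].

## Interface

Orientations are given as a unit quaternion [w, x, y, z].
In Python, from rig import sense, eyes, finish_job gives the robot as it stands.
- The arm moves only by the shell command python3 -m jog 'ROWS' [FORCE]. ROWS is JSON, a list of rows, each a list of 7 numbers: the shift along the tool's x, y, z in m, then the turn, a rotation vector about the tool's x, y, z in rad, then the finger opening in m, from 0 to 0.0854. In form: [[dx, dy, dz, rx, ry, rz, gripper], ...]. A call has 1 to 5 rows; each row shifts and turns the commanded pose from where the row before left it, along the tool's axes as they then stand; what a row does not reach is not made up. A row lasts 1/10 s, in which the tool goes at most 50 mm and 8.59 degrees, less where a joint would pass 70% of its speed; a pose out of reach is approached as far as the arm can. A call is refused whole if a number of a shift passes 0.05 or a number of a turn 0.15, either way. A call with a gripper value outside its range is refused whole. The fingers move at their own pace and stop on an object; FORCE is the grip in N (left out, the last holds). Time passes only in rows, so rows that do not move let the fingers close. It gives the time, the measured TCP pose, the force, the opening and the grip force at its end, in the units of the state.
- sense(): the state, without advancing time (a new reading comes with each control period).
- eyes.capture(name): name is "scene" or "side" or "wrist"; returns the picture (480x640x3 uint8, red, green, blue); there is no depth.
- eyes.calibration(name): a dict with "fx", "fy", "cx", "cy" (pixels), "cam_to_world" (4x4, takes a point from camera to world coordinates); the wrist camera has in their place "mount" (4x4, takes a point from camera to tool coordinates, whose origin is the TCP and whose axes are the flange's). Camera axes: x right, y down, z forward; pixel columns grow to the right and rows downward; lengths in mm; the calibration is good to about 2 mm. A picture is of the moment at which its call begins: read the wrist's pose just before it. calibration takes no time and is no camera call.
- finish_job(): hands the job in; it is judged then, once.
The state is a dict: "time_s": time; "joints": joint angles; "dq": joint speeds; "tau": joint torques, N m; "eef_pos": TCP position; "ee_rot": TCP orientation; "force": force on the tool from outside, world axes, zero at the start; "wrist_torque": the same for the moment, N m; "grip_width": opening from 0.0 (shut) to 1.0 (fully open); "grip_force": force on a finger pad.
Only numpy, scipy, OpenCV 4.12 (cv2) and the standard library are available. Lean on these libraries where they do the work, as an engineer would, in place of code of your own. Each camera call takes 0.05 s, during which the arm holds its last target. There are 200 camera calls.

## Working session

There is one attempt and no reset: what is moved stays moved. The work goes in short steps, Python scripts to look and compute and a shell command to move; the robot and the scene stay as the last step left them, time stands still between calls to the robot, and variables do not carry over. Pictures are saved under pics/ and viewed, at most 10 in all, crops included, and the job is handed in when it is done.

```bash
mkdir -p pics; ls; python3 - <<'E'
from rig import sense, eyes
import cv2,numpy as np,json
s=sense();print({k:np.round(v,3).tolist() for k,v in s.items()})
for n in("scene","side","wrist"):
    cv2.imwrite(f"pics/{n}0.png",eyes.capture(n)[:,:,::-1])
    c=eyes.calibration(n);print(n,{k:np.round(v,3).tolist() for k,v in c.items()})
E
```

```text
pics
{'time_s': 0.0, 'joints': [1.072, 0.313, 1.498, -0.0, 1.331, -0.223], 'dq': [0.0, 0.0, 0.0, -0.001, -0.002, 0.0], 'tau': [-0.001, -41.226, -25.974, -0.0, 0.004, 0.0], 'eef_pos': [142.846, 504.914, 241.73], 'ee_rot': [-0.0, 0.137, 0.991, -0.001], 'force': [-0.209, 0.62, 0.314], 'wrist_torque': [0.046, -0.024, 0.028], 'grip_force': 0.0, 'grip_width': 1.002}
scene {'fx': 437.339, 'fy': 437.339, 'cx': 314.673, 'cy': 236.687, 'cam_to_world': [[0.795, 0.426, -0.433, 1125.281], [0.607, -0.539, 0.584, -602.909], [0.015, -0.727, -0.686, 809.526], [0.0, 0.0, 0.0, 1.0]]}
side {'fx': 500.624, 'fy': 500.624, 'cx': 314.729, 'cy': 240.162, 'cam_to_world': [[-0.932, -0.218, 0.288, 307.949], [-0.361, 0.601, -0.713, 866.499], [-0.018, -0.769, -0.639, 872.135], [0.0, 0.0, 0.0, 1.0]]}
wrist {'fx': 409.899, 'fy': 409.899, 'cx': 317.761, 'cy': 240.803, 'mount': [[0.0, -0.962, -0.275, 68.623], [1.0, -0.0, 0.0, -0.482], [-0.0, -0.275, 0.962, -131.614], [0.0, 0.0, 0.0, 1.0]]}
```

View pics/scene0.png

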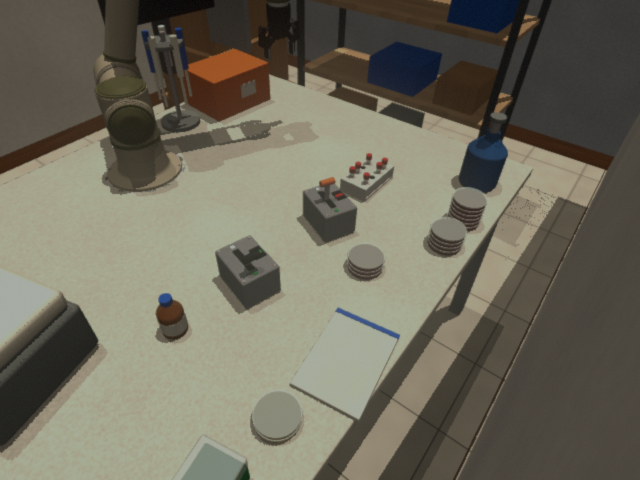

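View pics/side0.png

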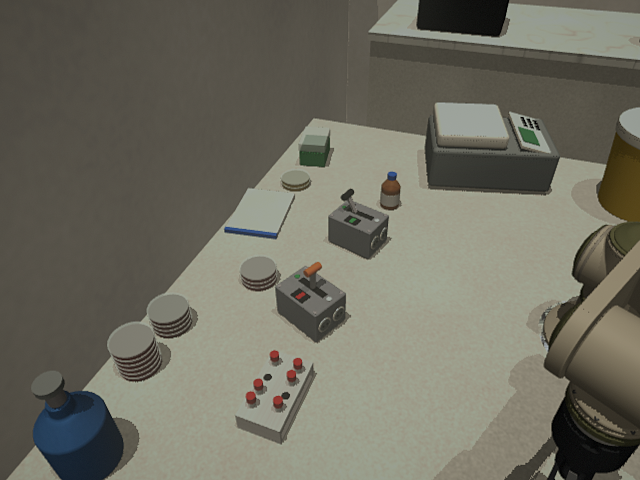

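The scene view has the orange bar at about (328,183), its box around (330,210), and the black-handled box at (248,270). In the side view the orange bar is at (313,268), the red flag at (302,296), and the outlets face the robot at (333,322). I'll enlarge both views to pick points.

```bash
python3 - <<'E'
import cv2,numpy as np
a=cv2.imread("pics/scene0.png")[170:245,290:370];b=cv2.imread("pics/side0.png")[255:345,265:361]
f=lambda i,s:cv2.resize(i,None,fx=s,fy=s,interpolation=cv2.INTER_CUBIC)
a=f(a,5);b=f(b,4.1666667)
h=max(a.shape[0],b.shape[0]);p=lambda i:cv2.copyMakeBorder(i,0,h-i.shape[0],0,0,cv2.BORDER_CONSTANT)
cv2.imwrite("pics/c0.png",np.hstack([p(a),p(b)]));print(a.shape,b.shape)
for n in("scene","side"):
    im=cv2.imread(f"pics/{n}0.png");hsv=cv2.cvtColor(im,cv2.COLOR_BGR2HSV)
    for nm,lo,hi in(("orange",(7,150,110),(16,255,255)),("red",(0,150,80),(6,255,255))):
        m=cv2.inRange(hsv,lo,hi);k,l,st,c=cv2.connectedComponentsWithStats(m)
        print(n,nm,[(st[i].tolist(),c[i].round(1).tolist()) for i in range(1,k) if st[i,4]>12])
E
```

```text
(375, 400, 3) (375, 400, 3)
scene orange [([188, 49, 80, 34, 1491], [224.6, 65.2]), ([321, 178, 13, 7, 51], [327.3, 180.9])]
scene red [([335, 193, 8, 4, 16], [338.5, 194.5])]
side orange [([305, 262, 17, 13, 99], [312.9, 267.9])]
side red [([295, 292, 10, 7, 36], [299.9, 295.2]), ([270, 351, 9, 7, 47], [273.9, 354.0]), ([294, 358, 8, 8, 53], [297.3, 361.4]), ([287, 370, 9, 8, 57], [290.9, 373.7]), ([254, 379, 9, 8, 56], [257.7, 382.4]), ([246, 392, 9, 8, 59], [250.2, 395.5]), ([274, 396, 9, 9, 62], [277.5, 399.8])]
```

View pics/c0.png

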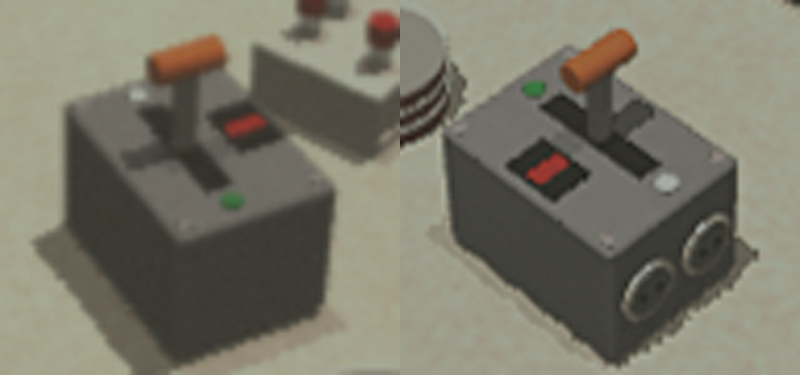

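```bash
cat > geo.py <<'E'
import numpy as np, cv2
from rig import eyes
def P(n,c2w=None):
    c=eyes.calibration(n);K=np.array([[c['fx'],0,c['cx']],[0,c['fy'],c['cy']],[0,0,1]])
    T=np.linalg.inv(np.array(c['cam_to_world']) if c2w is None else c2w);return K@T[:3]
def proj(p,X):
    h=np.c_[np.atleast_2d(X),np.ones(len(np.atleast_2d(X)))]@p.T;return h[:,:2]/h[:,2:]
E
python3 - <<'E'
from geo import *
from scipy.optimize import least_squares
A,B=P("scene"),P("side")
pts={"bar":((327.6,181.8),(312.8,269.4)),"white":((317.6,188.8),(329.1,298.9)),"green":((336.4,210.2),(297.4,276.4)),"flag":((339.2,195),(300.8,295.6)),
"c_on+y":((356.6,208),(275.8,287.4)),"c_off-y":((303.6,192),(346.1,292.7)),
"barend-":((321,183.4),(320.4,266)),"barend+":((334.4,180),(305.8,272.8))}
W={}
for k,(a,b) in pts.items():
    h=cv2.triangulatePoints(A,B,np.array(a).reshape(2,1),np.array(b).reshape(2,1))[:,0];W[k]=h[:3]/h[3];print(k,W[k].round(1))
model={"c_on+y":(65,48,90),"c_off-y":(-65,-48,90),"flag":(0,29,90)}
extra=[(A,(326.6,218),(65,-48,90)),(B,(315.9,315.5),(-65,48,90))]
obs=[(A,pts[k][0],m) for k,m in model.items()]+[(B,pts[k][1],m) for k,m in model.items()]+extra
def pose(v,m):
    c,s=np.cos(v[2]),np.sin(v[2]);return np.array([v[0]+c*m[0]-s*m[1],v[1]+s*m[0]+c*m[1],m[2]])
def res(v):
    r=[(proj(p,pose(v,m))[0]-o) for p,o,m in obs]
    f=lambda M:np.array([M[0],M[1],65+80*M[2]])
    bar=pose(v,(80*np.sin(v[3]),-8,65+80*np.cos(v[3])))
    r+=[proj(A,bar)[0]-pts["bar"][0],proj(B,bar)[0]-pts["bar"][1]]
    return np.concatenate(r)
d=W["green"]-W["white"];y0=np.arctan2(d[1],d[0]);m=(W["green"]+W["white"])/2
s=least_squares(res,[m[0],m[1],y0,0]);print("x,y,yaw,lean",s.x.round(3),"rms px",np.sqrt(np.mean(s.fun**2)).round(2))
print("bar model",pose(s.x,(80*np.sin(s.x[3]),-8,65+80*np.cos(s.x[3]))).round(1))
E
```

```text
bar [605.7 146.4 143.9]
white [561.2 165.8  88.9]
green [652.6 124.3  88. ]
flag [622.4 178.8  89.6]
c_on+y [686.  168.9  83.5]
c_off-y [535.3 133.8  85.6]
barend- [595.2 130.8 143.3]
barend+ [615.5 162.3 144.9]
x,y,yaw,lean [ 6.10757e+02  1.52152e+02 -4.05000e-01 -2.70000e-02] rms px 1.12
bar model [605.6 145.7 145. ]
```

Triangulated heights check out: bar 144 mm (expected 145), lid 88–90 mm. The box is at (611,152) with yaw -0.405, within reach. Next I'll shut the fingers and travel high to a point above the on side of the bar.

```bash
R='[-0.039,-0.015,0,0,0,0,0]'
python3 -m jog '[[-0.039,-0.015,0,0,0,0,0],[-0.039,-0.015,0,0,0,0,0],[-0.039,-0.015,0,0,0,0,0],[-0.039,-0.015,0,0,0,0,0],[-0.039,-0.015,0,0,0,0,0]]' 
python3 -m jog '[[-0.039,-0.015,0,0,0,0,0],[-0.039,-0.015,0,0,0,0,0],[-0.039,-0.015,0,0,0,0,0],[-0.039,-0.015,0,0,0,0,0],[-0.039,-0.015,0,0,0,0,0]]' 
python3 -m jog '[[-0.039,-0.015,0,0,0,0,0],[-0.039,-0.015,0,0,0,0,0],[-0.039,-0.015,0,0,0,0,0],[-0.039,-0.015,0,0,0,0,0],[0,0,0,0,0,0.131,0]]' 
python3 -m jog '[[0,0,0,0,0,0,0],[0,0,0,0,0,0,0]]'
python3 - <<'E'
from geo import *
from rig import sense
from scipy.spatial.transform import Rotation as Ro
s=sense();q=s['ee_rot'];R=Ro.from_quat([q[1],q[2],q[3],q[0]]).as_matrix();print(s['time_s'],np.round(s['joints'],2),np.round(R,3).tolist(),np.round(s['force'],2))
im=eyes.capture("wrist")[:,:,::-1];cv2.imwrite("pics/w1.png",im)
T=np.eye(4);T[:3,:3]=R;T[:3,3]=s['eef_pos'];M=T@np.array(eyes.calibration("wrist")["mount"]);np.save("w1.npy",M)
y=-.405;ex=np.array([np.cos(y),np.sin(y),0]);ey=np.array([-np.sin(y),np.cos(y),0]);o=np.array([610.8,152.2,0])
print("tcp in box",[(np.array(s['eef_pos'])-o)@ex,(np.array(s['eef_pos'])-o)@ey,s['eef_pos'][2]])
for n,b in dict(bar=(-2,-8,145),flag=(0,29,90),on_p=(65,48,90),on_m=(65,-48,90),off_p=(-65,48,90),off_m=(-65,-48,90)).items():
  print(n,proj(P("wrist",M),o+b[0]*ex+b[1]*ey+[0,0,b[2]]).round(1))
E
```

```text
time_s: 0.65
eef_pos: [311.2, 378.7, 242.2]
ee_rot: [-0.0, 0.137, 0.991, -0.0]
force: [0.6, 0.1, -0.3]
grip_width: 0.144
grip_force: 0.0
time_s: 1.15
eef_pos: [478.5, 253.3, 242.2]
ee_rot: [-0.0, 0.138, 0.99, -0.0]
force: [-0.2, 0.2, 0.3]
grip_width: 0.001
grip_force: 0.0
time_s: 1.65
eef_pos: [613.8, 150.8, 240.7]
ee_rot: [-0.0, 0.205, 0.979, -0.001]
force: [-0.4, -0.3, 0.6]
grip_width: 0.003
grip_force: 0.0
time_s: 1.85
eef_pos: [610.8, 154.8, 242.2]
ee_rot: [-0.0, 0.2, 0.98, -0.0]
force: [0.4, -0.9, 1.0]
grip_width: -0.004
grip_force: 0.0
1.85 [ 0.06  0.55  1.15  0.    1.45 -1.1 ] [[-0.92, 0.392, -0.001], [0.392, 0.92, 0.0], [0.001, -0.0, -1.0]] [ 0.43 -0.91  1.  ]
tcp in box [np.float64(-1.0501968966141075), np.float64(2.3767268218222246), np.float64(242.15812347182535)]
bar [[300.4 244.6]]
flag [[355.5 225.5]]
on_p [[378.3 309.1]]
on_m [[251.3 308.9]]
off_p [[386.5 131.1]]
off_m [[243.  130.9]]
```

View pics/w1.png

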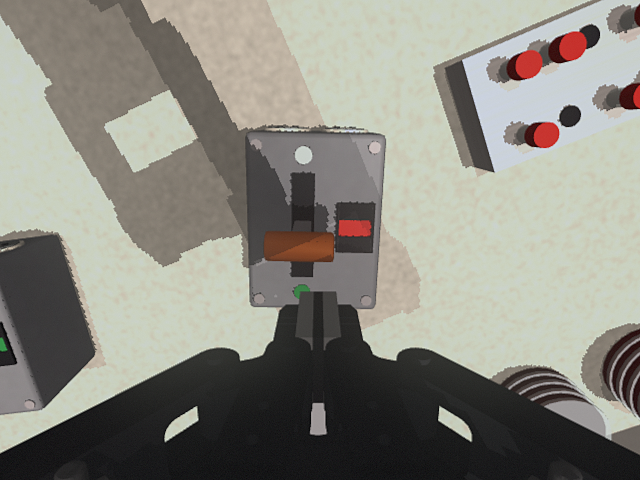

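The wrist view agrees with the predicted points to about 2 px: bar at (299,247), red flag at (355,228), green dot at (302,291). I'll move to the on side of the bar and descend.

```bash

python3 -m jog '[[-0.044,-0.010,0,0,0,0,0],[0,0,0.035,0,0,0,0],[0,0,0.035,0,0,0,0],[0,0,0.025,0,0,0,0],[0,0,0,0,0,0,0]]'
python3 -m jog '[[0.010,0,0,0,0,0,0],[0.006,0,0,0,0,0,0],[0.002,0,0,0,0,0,0],[0,0,0,0,0,0,0]]'
python3 -m jog '[[0.002,0,0,0,0,0,0],[0.002,0,0,0,0,0,0],[0,0,0,0,0,0,0]]'
python3 -m jog '[[0.002,0,0,0,0,0,0],[0.002,0,0,0,0,0,0],[0,0,0,0,0,0,0]]'
```

```text
time_s: 2.4
eef_pos: [645.7, 128.4, 143.9]
ee_rot: [-0.003, 0.201, 0.98, -0.001]
force: [0.7, -0.4, 0.4]
grip_width: 0.001
grip_force: 0.0
time_s: 2.8
eef_pos: [631.2, 135.3, 148.4]
ee_rot: [0.001, 0.202, 0.979, 0.0]
force: [0.7, -0.0, 0.5]
grip_width: 0.003
grip_force: 0.0
time_s: 3.1
eef_pos: [627.3, 136.6, 147.3]
ee_rot: [-0.0, 0.202, 0.979, -0.0]
force: [-0.6, -0.1, 0.3]
grip_width: 0.001
grip_force: 0.0
time_s: 3.4
eef_pos: [623.6, 138.2, 147.4]
ee_rot: [0.0, 0.202, 0.979, -0.0]
force: [0.0, -0.3, 0.1]
grip_width: -0.001
grip_force: 0.0
```

```bash

python3 -m jog '[[0.002,0,0,0,0,0,0],[0.002,0,0,0,0,0,0],[0,0,0,0,0,0,0]]' | grep -E 'pos|force: \['
python3 -m jog '[[0.002,0,0,0,0,0,0],[0.002,0,0,0,0,0,0],[0,0,0,0,0,0,0]]'| grep -E 'pos|force: \['
python3 -m jog '[[0.002,0,0.001,0,0,0,0],[0.002,0,0.001,0,0,0,0],[0,0,0,0,0,0,0]]'| grep -E 'pos|force: \['
python3 -m jog '[[0.002,0,0.001,0,0,0,0],[0,0,0,0,0,0,0]]'| grep -E 'pos|force: \['
```

```text
eef_pos: [619.9, 139.8, 147.4]
force: [0.8, -0.2, 0.6]
eef_pos: [616.1, 141.4, 147.3]
force: [0.2, -0.4, -0.1]
eef_pos: [612.3, 143.0, 145.1]
force: [0.6, -0.1, 0.2]
eef_pos: [610.6, 143.8, 144.1]
force: [0.7, -0.6, -0.3]
```

No push force is showing yet, so I'll look.

```bash
python3 - <<'E'
from geo import *
cv2.imwrite("pics/w2.png",np.hstack([cv2.resize(eyes.capture("wrist")[100:400,200:440,::-1],(400,500)),cv2.resize(eyes.capture("side")[230:350,265:361,::-1],(400,500))]))
E
```

```text
(no output)
```

View pics/w2.png

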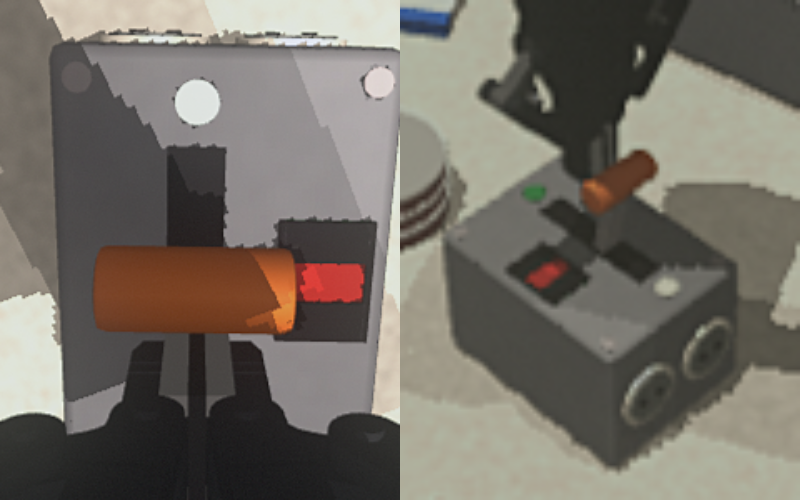

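```bash
cat > look.py <<'E'
from geo import *
from rig import sense
from scipy.spatial.transform import Rotation as Ro
from scipy.optimize import minimize_scalar
def cc(im,lo,hi,roi):
    m=cv2.inRange(cv2.cvtColor(im,cv2.COLOR_RGB2HSV),lo,hi);k=np.zeros_like(m);x,y,w,h=roi;k[y:y+h,x:x+w]=m[y:y+h,x:x+w]
    return k
y=-.405;ex=np.array([np.cos(y),np.sin(y),0]);ey=np.array([-np.sin(y),np.cos(y),0]);o=np.array([610.8,152.2,0])
s=sense();q=s['ee_rot'];T=np.eye(4);T[:3,:3]=Ro.from_quat([q[1],q[2],q[3],q[0]]).as_matrix();T[:3,3]=s['eef_pos']
M=T@np.array(eyes.calibration("wrist")["mount"]);b=np.array(s['eef_pos'])-o
print("t",s['time_s'],"tcp box",np.round([b@ex,b@ey,b[2]],1),"f",np.round(s['force'],1),"along x",round(float(np.array(s['force'])@ex),2))
bar=lambda t:o+80*np.sin(t)*ex-8*ey+[0,0,65+80*np.cos(t)]
w0=proj(P("side"),o+29*ey+[0,0,90])[0]
for n,p,roi in(("wrist",P("wrist",M),(150,60,300,400)),("side",P("side"),(270,240,75,80))):
    im=eyes.capture(n);k=cc(im,(6,150,60),(17,255,255),roi);num,l,st,c=cv2.connectedComponentsWithStats(k)
    if num>1:
        i=1+np.argmax(st[1:,4]);m=c[i];r=minimize_scalar(lambda t:np.sum((proj(p,bar(t))[0]-m)**2),bounds=(-.8,.8),method='bounded')
        print(n,"bar",m.round(1),st[i].tolist(),"lean",round(r.x,3),"res px",round(r.fun**.5,1))
    f=proj(p,o+29*ey+[0,0,90])[0].astype(int);d=40 if n=="wrist" else 12;rf=(f[0]-d,f[1]-d,2*d,2*d)
    print(n,"red",(cc(im,(0,150,60),(5,255,255),rf)>0).sum(),"green",(cc(im,(50,100,50),(85,255,255),rf)>0).sum(),"flag px",f)
    cv2.imwrite(f"pics/last_{n}.png",im[:,:,::-1])
E
python3 look.py
```

```text
t 4.6 tcp box [  3.2  -7.9 144.1] f [ 0.2 -0.6  0.3] along x 0.36
wrist bar [316.9 273.5] [256, 248, 122, 52, 6071] lean -0.199 res px 1.3
wrist red 904 green 0 flag px [395 265]
side bar [312.  276.2] [309, 273, 8, 8, 38] lean -0.153 res px 6.2
side red 30 green 0 flag px [300 295]
```

Lever is at about -0.2 and following. I'll continue gently, watching force.

```bash

python3 -m jog '[[0.002,0,0.0005,0,0,0,0],[0.002,0,0.0005,0,0,0,0]]' | grep -E 'pos|force: \['
python3 -m jog '[[0.002,0,0.0005,0,0,0,0],[0.002,0,0.0005,0,0,0,0]]' | grep -E 'pos|force: \['
python3 -m jog '[[0.002,0,0.001,0,0,0,0]]'| grep -E 'pos|force: \['
python3 look.py
```

```text
eef_pos: [607.2, 145.2, 143.3]
force: [1.5, -0.5, 0.8]
eef_pos: [604.1, 146.6, 142.7]
force: [4.2, -1.8, 1.7]
eef_pos: [602.2, 147.5, 141.9]
force: [5.5, -2.1, 2.9]
t 5.2 tcp box [ -6.1  -7.7 141.9] f [ 5.5 -2.1  2.9] along x 5.9
wrist bar [316.9 274.4] [257, 248, 121, 53, 6092] lean -0.315 res px 0.8
wrist red 772 green 70 flag px [394 284]
side bar [315.5 279.4] [312, 276, 9, 8, 45] lean -0.301 res px 6.2
side red 22 green 0 flag px [300 295]
```

The slide is met at about -0.3, 6 N. Going finer.

```bash

python3 -m jog '[[0.001,0,0.0005,0,0,0,0],[0.001,0,0.0005,0,0,0,0]]' | grep -E 'pos|force: \['
python3 -m jog '[[0.001,0,0.0005,0,0,0,0],[0.001,0,0.0005,0,0,0,0]]'| grep -E 'pos|force: \['
python3 look.py
```

```text
eef_pos: [599.9, 148.4, 140.4]
force: [4.4, -0.9, 3.4]
eef_pos: [597.9, 149.2, 139.2]
force: [4.3, -1.0, 2.5]
t 5.7 tcp box [-10.7  -7.8 139.2] f [ 4.3 -1.   2.5] along x 4.38
wrist bar [317.3 275.5] [257, 249, 122, 54, 6167] lean -0.377 res px 0.6
wrist red 635 green 266 flag px [395 296]
side bar [317.1 280.8] [313, 278, 11, 7, 46] lean -0.365 res px 6.0
side red 20 green 5 flag px [300 295]
```

```bash

python3 -m jog '[[0.001,0,0.0004,0,0,0,0]]' | grep -E 'pos|force: \['
python3 -m jog '[[0.001,0,0.0004,0,0,0,0]]' | grep -E 'pos|force: \['
python3 look.py
```

```text
eef_pos: [597.1, 149.6, 138.9]
force: [4.6, -1.8, 2.6]
eef_pos: [596.2, 150.0, 138.5]
force: [4.7, -0.6, 3.0]
t 6.0 tcp box [-12.6  -7.8 138.5] f [ 4.7 -0.6  3. ] along x 4.59
wrist bar [317.3 275.4] [257, 249, 122, 54, 6156] lean -0.402 res px 0.6
wrist red 570 green 353 flag px [395 300]
side bar [317.9 281.7] [314, 279, 11, 7, 44] lean -0.4 res px 6.1
side red 17 green 8 flag px [300 295]
```

```bash

python3 -m jog '[[0.001,0,0.0005,0,0,0,0],[0.001,0,0.0005,0,0,0,0]]' | grep -E 'pos|force: \['
python3 -m jog '[[0.001,0,0.0005,0,0,0,0],[0.001,0,0.0005,0,0,0,0]]' | grep -E 'pos|force: \['
python3 look.py
```

```text
eef_pos: [594.3, 150.8, 137.5]
force: [3.5, -2.2, 2.6]
eef_pos: [592.4, 151.6, 136.4]
force: [4.0, -0.5, 2.8]
t 6.5 tcp box [-16.7  -7.8 136.4] f [ 4.  -0.5  2.8] along x 3.84
wrist bar [317.6 275.6] [257, 249, 122, 54, 6139] lean -0.458 res px 0.3
wrist red 362 green 631 flag px [395 310]
side bar [318.9 283.2] [316, 280, 8, 8, 43] lean -0.451 res px 6.4
side red 11 green 19 flag px [300 295]
```

```bash

python3 -m jog '[[0.001,0,0.0006,0,0,0,0],[0.001,0,0.0006,0,0,0,0]]' | grep -E 'pos|force: \['
python3 look.py
```

```text
eef_pos: [590.7, 152.3, 135.3]
force: [3.9, -0.3, 3.1]
t 6.8 tcp box [-18.6  -7.8 135.3] f [ 3.9 -0.3  3.1] along x 3.68
wrist bar [317.7 275.8] [257, 250, 123, 53, 6150] lean -0.485 res px 0.3
wrist red 265 green 748 flag px [396 315]
side bar [319.7 284.1] [316, 281, 10, 7, 48] lean -0.488 res px 6.3
side red 4 green 21 flag px [300 295]
```

```bash

python3 -m jog '[[0.001,0,0.0006,0,0,0,0],[0.001,0,0.0006,0,0,0,0]]' | grep -E 'pos|force: \['
python3 look.py
```

```text
eef_pos: [588.9, 153.2, 134.3]
force: [3.2, -1.1, 4.6]
t 7.1 tcp box [-20.5  -7.8 134.3] f [ 3.2 -1.1  4.6] along x 3.36
wrist bar [317.6 275.4] [257, 249, 122, 53, 6142] lean -0.514 res px 0.2
wrist red 166 green 856 flag px [396 319]
side bar [320.2 285. ] [317, 282, 8, 8, 44] lean -0.516 res px 6.5
side red 0 green 26 flag px [300 295]
```

```bash

python3 -m jog '[[0.001,0,0.0006,0,0,0,0]]' | grep -E 'pos|force: \['
python3 -m jog '[[0.001,0,0.0006,0,0,0,0]]' | grep -E 'pos|force: \['
python3 look.py
```

```text
eef_pos: [588.0, 153.6, 133.7]
force: [2.9, -1.4, 6.1]
eef_pos: [587.0, 154.0, 133.1]
force: [1.9, -0.8, 5.2]
t 7.4 tcp box [-22.6  -7.7 133.1] f [ 1.9 -0.8  5.2] along x 2.05
wrist bar [317.7 274.4] [257, 249, 122, 52, 6064] lean -0.548 res px 0.0
wrist red 16 green 987 flag px [396 324]
side bar [321.2 286.1] [317, 283, 10, 8, 48] lean -0.559 res px 6.4
side red 0 green 31 flag px [300 295]
```

```bash

python3 -m jog '[[0.001,0,-0.0002,0,0,0,0]]' | grep -E 'pos|force: \['
python3 -m jog '[[0.001,0,-0.0002,0,0,0,0]]' | grep -E 'pos|force: \['
python3 look.py
```

```text
eef_pos: [586.2, 154.3, 133.0]
force: [4.9, -0.2, -0.5]
eef_pos: [585.4, 154.5, 133.0]
force: [7.2, -1.3, -0.4]
t 7.7 tcp box [-24.3  -7.9 133. ] f [ 7.2 -1.3 -0.4] along x 7.11
wrist bar [318.1 274.2] [258, 249, 121, 52, 5980] lean -0.569 res px 0.0
wrist red 0 green 1046 flag px [396 328]
side bar [321.5 286.4] [318, 283, 8, 8, 46] lean -0.572 res px 6.3
side red 0 green 32 flag px [300 295]
```

```bash

python3 -m jog '[[0.0007,0,0,0,0,0,0],[0,0,0,0,0,0,0]]' | grep -E 'pos|force: \['
python3 look.py
```

```text
eef_pos: [585.0, 154.6, 133.0]
force: [6.9, -2.5, -0.7]
t 8.0 tcp box [-24.6  -7.9 133. ] f [ 6.9 -2.5 -0.7] along x 7.31
wrist bar [318.3 274.2] [258, 249, 121, 52, 5964] lean -0.574 res px 0.1
wrist red 0 green 1053 flag px [396 328]
side bar [326.3 283.5] [318, 276, 18, 15, 94] lean -0.587 res px 0.8
side red 0 green 33 flag px [300 295]
```

```bash

python3 -m jog '[[0.0006,0,0,0,0,0,0],[0,0,0,0,0,0,0]]' | grep -E 'pos|force: \['
python3 look.py; python3 -c "
import cv2;a=cv2.imread('pics/last_wrist.png')[220:440,230:450];cv2.imwrite('pics/z3.png',cv2.resize(a,(600,600)))"
```

```text
eef_pos: [584.7, 154.7, 133.0]
force: [8.6, -3.1, -0.2]
t 8.3 tcp box [-24.9  -7.9 133. ] f [ 8.6 -3.1 -0.2] along x 9.17
wrist bar [318.5 274.2] [258, 249, 122, 52, 5955] lean -0.578 res px 0.2
wrist red 0 green 1044 flag px [396 329]
side bar [321.5 287. ] [318, 284, 8, 8, 41] lean -0.583 res px 6.7
side red 0 green 32 flag px [300 295]
```

View pics/z3.png

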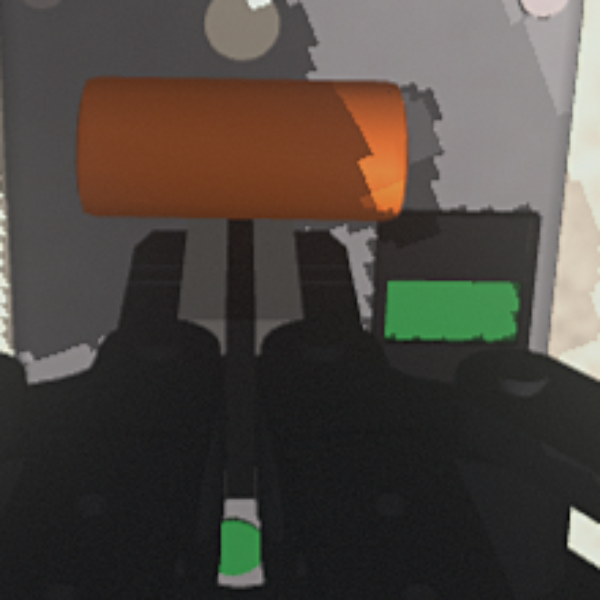

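The window shows only green, and the lever is nearly stopped at -0.58 with the force climbing. A little more will confirm the stop.

```bash

python3 -m jog '[[0.0007,0,0,0,0,0,0],[0,0,0,0,0,0,0]]' | grep -E 'pos|force: \['
python3 -m jog '[[0.0006,0,0,0,0,0,0],[0,0,0,0,0,0,0]]' | grep -E 'pos|force: \['
python3 look.py
```

```text
eef_pos: [584.4, 154.9, 133.0]
force: [10.9, -3.0, -0.9]
eef_pos: [584.1, 154.9, 133.0]
force: [12.7, -3.8, -3.1]
t 8.8 tcp box [-25.7  -8.  133. ] f [12.7 -3.8 -3.1] along x 13.19
wrist bar [318.6 274.2] [259, 249, 121, 52, 5928] lean -0.586 res px 0.1
wrist red 0 green 1044 flag px [396 330]
side bar [330.2 281.1] [324, 277, 12, 10, 53] lean -0.599 res px 3.8
side red 0 green 32 flag px [300 295]
```

At the stop: 13 N, flag unchanged. Now back off, lift over and come down on the off side.

```bash

python3 -m jog '[[-0.020,0,0,0,0,0,0],[0,0,-0.030,0,0,0,0],[0,0,-0.030,0,0,0,0],[0.040,0,0,0,0,0,0],[0.040,0,0,0,0,0,0]]' | grep -E 'pos|force: \['
python3 -m jog '[[0,0,0,0,0,0,0],[0,0,0.030,0,0,0,0],[0,0,0.026,0,0,0,0],[-0.008,0,0,0,0,0,0],[0,0,0,0,0,0,0]]' | grep -E 'pos|force: \['
python3 look.py
```

```text
eef_pos: [526.1, 179.7, 192.7]
force: [0.9, -0.1, 0.0]
eef_pos: [535.9, 175.8, 137.5]
force: [0.7, -0.2, 0.8]
t 9.9 tcp box [-78.2  -7.8 137.5] f [ 0.7 -0.2  0.8] along x 0.76
wrist bar [318. 417.] [310, 403, 17, 28, 405] lean -0.492 res px 0.3
wrist red 0 green 0 flag px [389 418]
side bar [321.8 285.4] [317, 282, 12, 9, 58] lean -0.554 res px 5.5
side red 0 green 32 flag px [300 295]
```

```bash

python3 -m jog '[[-0.006,0,0,0,0,0,0],[-0.005,0,0,0,0,0,0],[-0.003,0,-0.001,0,0,0,0],[-0.003,0,-0.001,0,0,0,0]]' | grep -E 'pos|force: \['
python3 -m jog '[[-0.003,0,-0.001,0,0,0,0],[-0.003,0,-0.001,0,0,0,0],[-0.003,0,-0.001,0,0,0,0]]' | grep -E 'pos|force: \['
python3 -m jog '[[-0.003,0,-0.001,0,0,0,0],[-0.003,0,-0.001,0,0,0,0],[-0.003,0,-0.001,0,0,0,0]]' | grep -E 'pos|force: \['
python3 -m jog '[[-0.003,0,-0.0005,0,0,0,0],[-0.003,0,-0.0005,0,0,0,0],[-0.003,0,-0.0005,0,0,0,0]]' | grep -E 'pos|force: \['
python3 look.py
```

```text
eef_pos: [550.8, 169.5, 139.5]
force: [-3.7, 1.0, 2.5]
eef_pos: [559.0, 166.1, 142.5]
force: [-2.7, 1.2, 2.0]
eef_pos: [567.4, 162.3, 145.4]
force: [-2.4, 0.1, 1.5]
eef_pos: [575.7, 158.8, 146.8]
force: [-1.4, 0.6, 1.4]
t 11.3 tcp box [-34.9  -7.8 146.8] f [-1.4  0.6  1.4] along x -1.52
wrist red 0 green 885 flag px [390 333]
side bar [311.7 275. ] [308, 271, 8, 9, 46] lean -0.12 res px 5.3
side red 0 green 32 flag px [300 295]
```

```bash

python3 -m jog '[[-0.003,0,-0.0003,0,0,0,0],[-0.003,0,-0.0003,0,0,0,0],[-0.003,0,-0.0003,0,0,0,0],[-0.003,0,0,0,0,0,0]]' | grep -E 'pos|force: \['
python3 -m jog '[[-0.003,0,0,0,0,0,0],[-0.003,0,0,0,0,0,0],[-0.003,0,0,0,0,0,0]]' | grep -E 'pos|force: \['
python3 -m jog '[[-0.003,0,0,0,0,0,0],[-0.003,0,0,0,0,0,0]]' | grep -E 'pos|force: \['
python3 -m jog '[[-0.003,0,0.0005,0,0,0,0],[-0.003,0,0.0005,0,0,0,0]]' | grep -E 'pos|force: \['
python3 -m jog '[[-0.003,0,0.0008,0,0,0,0],[-0.003,0,0.0008,0,0,0,0]]' | grep -E 'pos|force: \['
python3 look.py
```

```text
eef_pos: [586.7, 154.1, 147.8]
force: [-0.6, 0.1, 1.1]
eef_pos: [594.9, 150.5, 147.6]
force: [-1.2, -0.9, 0.9]
eef_pos: [600.4, 148.1, 147.6]
force: [-1.1, 0.0, -0.1]
eef_pos: [606.0, 145.8, 146.7]
force: [-1.6, -0.6, 0.4]
eef_pos: [611.5, 143.4, 145.0]
force: [-1.1, 0.9, 0.2]
t 12.7 tcp box [  4.1  -7.8 145. ] f [-1.1  0.9  0.2] along x -1.33
wrist bar [263.5 350.5] [263, 348, 2, 6, 6] lean 0.192 res px 54.6
wrist red 0 green 1058 flag px [394 262]
side bar [298.7 266.8] [296, 263, 7, 9, 33] lean 0.523 res px 3.3
side red 0 green 29 flag px [300 295]
```

```bash

python3 -m jog '[[-0.003,0,0.001,0,0,0,0],[-0.003,0,0.001,0,0,0,0]]' | grep -E 'pos|force: \['
python3 -m jog '[[-0.002,0,0.0008,0,0,0,0],[-0.002,0,0.0008,0,0,0,0]]' | grep -E 'pos|force: \['
python3 -m jog '[[-0.002,0,0.0008,0,0,0,0],[-0.001,0,0.0005,0,0,0,0]]' | grep -E 'pos|force: \['
python3 -m jog '[[-0.001,0,0.0004,0,0,0,0],[-0.001,0,0.0004,0,0,0,0]]' | grep -E 'pos|force: \['
python3 look.py
```

```text
eef_pos: [616.9, 141.1, 143.1]
force: [-1.1, 0.4, 0.6]
eef_pos: [620.6, 139.5, 141.4]
force: [0.3, 0.9, 0.8]
eef_pos: [623.3, 138.2, 140.1]
force: [-0.7, 1.1, 0.7]
eef_pos: [625.0, 137.5, 139.3]
force: [-0.9, -0.6, -1.3]
t 13.6 tcp box [ 18.9  -7.9 139.3] f [-0.9 -0.6 -1.3] along x -0.54
wrist bar [263.4 349.9] [262, 346, 4, 9, 12] lean 0.367 res px 54.9
wrist red 0 green 1210 flag px [398 236]
side bar [294. 266.] [291, 263, 7, 8, 32] lean 0.8 res px 1.7
side red 0 green 34 flag px [300 295]
```

```bash

python3 -m jog '[[-0.001,0,0.0004,0,0,0,0],[-0.001,0,0.0004,0,0,0,0]]' | grep -E 'pos|force: \['
python3 -m jog '[[-0.001,0,0.0003,0,0,0,0]]' | grep -E 'pos|force: \['
python3 -m jog '[[-0.001,0,0.0003,0,0,0,0]]' | grep -E 'pos|force: \['
python3 -m jog '[[-0.001,0,0,0,0,0,0]]' | grep -E 'pos|force: \['
```

```text
eef_pos: [626.8, 136.8, 138.5]
force: [-1.6, -0.3, 0.1]
eef_pos: [627.7, 136.3, 138.1]
force: [-1.9, 0.1, -1.0]
eef_pos: [628.5, 136.0, 137.7]
force: [-2.4, 0.5, -0.5]
eef_pos: [629.5, 135.6, 137.7]
force: [-0.5, 1.1, -1.3]
```

```bash

python3 -m jog '[[-0.001,0,0,0,0,0,0]]' | grep -E 'pos|force: \['
python3 -m jog '[[-0.0007,0,0,0,0,0,0],[0,0,0,0,0,0,0]]' | grep -E 'pos|force: \['
```

```text
eef_pos: [630.5, 135.3, 137.9]
force: [-2.6, 0.8, -1.0]
eef_pos: [630.6, 135.3, 137.9]
force: [-5.8, 1.5, 0.5]
```

On stop reached at 6 N. I'll back off, lift and check.

```bash

python3 -m jog '[[0.020,0,0,0,0,0,0],[0,0,-0.040,0,0,0,0],[0,0,-0.040,0,0,0,0],[0.040,0,-0.020,0,0,0,0],[0,0,0,0,0,0,0]]' | grep -E 'pos|force: \['
python3 look.py; python3 - <<'E'
import cv2,numpy as np
from rig import eyes
a=cv2.resize(cv2.imread('pics/last_wrist.png'),(400,300));b=cv2.resize(cv2.imread('pics/last_side.png')[160:420,225:425],(400,520))
c=cv2.resize(eyes.capture("scene")[140:300,200:410,::-1],(400,300))
cv2.imwrite('pics/end.png',np.hstack([np.vstack([a,c])[:600],cv2.copyMakeBorder(b,0,80,0,0,cv2.BORDER_CONSTANT)]))
E
```

```text
eef_pos: [575.1, 160.2, 242.4]
force: [0.3, -0.1, 0.1]
t 15.0 tcp box [-35.9  -6.7 242.4] f [ 0.3 -0.1  0.1] along x 0.37
wrist red 0 green 453 flag px [365 269]
side bar [297.8 262.9] [290, 257, 17, 14, 100] lean 0.572 res px 0.6
side red 0 green 32 flag px [300 295]
```

View pics/end.png

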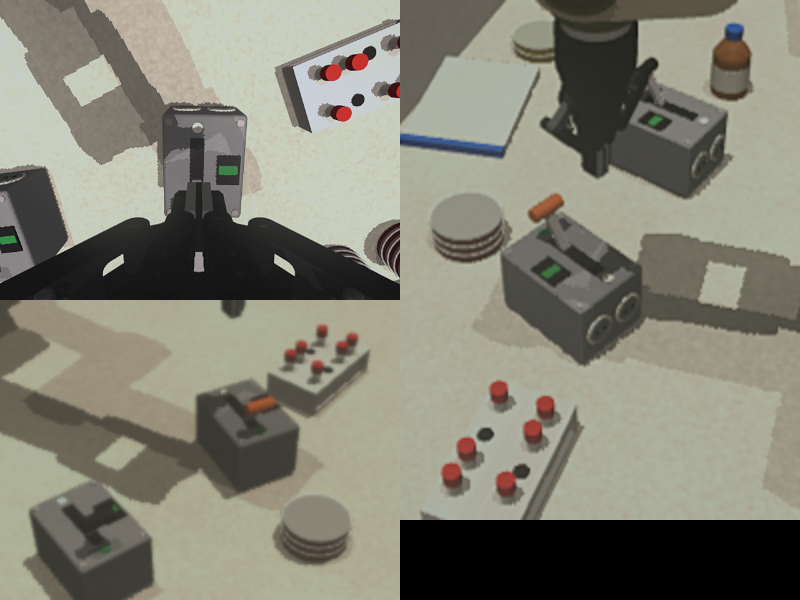

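The lever is fully on (about +0.57 to +0.6), the flag is green, the spare switch and bystanders are as they were, and the gripper is clear.

```bash
python3 -c "
from rig import finish_job;print(finish_job())"
```

```text
the job is handed in; nothing more can be done
None
```

The orange handle went fully to off until the flag was all green, at about 13 N against the stop. It then went fully over to on (about +0.57 rad or more) and was let go, with the black-handled switch and the other things undisturbed; handed in after about 15 s.

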